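Move the tool hanger from its parking rod onto the hanger rail

TASK

Slide the tool hanger off the free end of its parking rod and stand it upright on the bench, letting go of it so that you can take it across the other way. Then carry it to the open end of the raised T-rail, thread its channel onto the rail with the hooks facing the front of the bench (the robot's side), slide it all the way along until it is up against the end stop, and leave it sitting there. Do not disturb the spanner, the toothbrush or the pot of polish.

Things in the scene. Friction and masses are not known exactly. Their poses are not given: they have to be found in the camera images.
- hanger_center (a point): Centre of the bare-aluminium tool hanger, half-way up (49 mm above its underside), on its middle axis. Axes when upright: z up, y along its channel, x across, hooks on the -x side. In all 60 (y) x 98 mm high, about 0.4 kg. At the start it hangs from the parking rod by its eye, the rod touching the top of the eye, hooks towards the rod's free end.
- hanger: The same hanger, origin on the axis at the underside, same axes. It is a C-shaped saddle 60 (x) x 60 (y) x 32 mm high with a lug on top. The saddle's channel runs along y through both ends: 44 mm wide in x, 14 mm high (8 to 22 mm above the underside). Below it two 8 mm thick inward lips leave a slot 20 mm wide, open below. It stands on the lips on a flat surface.
- hanger_head (a point): Centre of the lug's solid head, the grip: 36 mm wide along y, 24 mm along x, 28 mm high, its centre 84 mm above the underside. Below the head the lug (same 24 x 36 mm section) has an eye through it along x, 20 mm wide in y, from 45 to 70 mm above the underside.
- hanger_hook (a point): Point between the hanger's two steel hooks, 56 mm from its axis on the -x side, 20 mm above its underside. The hooks, at y = +-16 mm, reach out to 68 mm from the axis and from 10 to 40 mm above the underside.
- bracket: Fixed grey parking bracket, origin on the bench under the front face of its dark steel boss. The level rod, 10 mm thick, axis 140 mm high, runs along its -x from the boss (x = 0) to the free end at x = -84 mm. Boss 30 mm wide in y, 120 to 180 mm high; behind it (x = 20 to 32 mm) an upright plate 60 mm wide, 185 mm high; base plate 90 x 90 x 10 mm, x = -43 to +47 mm.
- rod_tip (a point): Free end of the parking rod, on its axis, 140 mm above the bench; the other end is fixed in the boss. The bench between the bracket and the rail's open end is bare: room to stand the hanger. A wire shelf overhangs the back of the bench at 350 mm height, its front edge 667 mm ahead of the robot's base axis: keep the hand in front of it, no wide swings.
- rail: Fixed raised T-rail, origin on the bench under it; y along the rail: open end at -y, grey end stop at +y; -x is its front. Steel flange 36 mm wide, 6 mm thick, top 130 mm high, from y = -108 mm (round nose) to the stop's face at y = +85 mm; web below 8 mm thick, 97 to 125 mm high, on two 12 mm posts. Base 80 x 190 x 10 mm.
- rail_mouth (a point): Tip of the rail's open end, at mid-thickness of the flange (127 mm high). The nose is rounded to 18 mm radius seen from above. A hanger on the rail sits with its channel's roof on the flange: its underside 108 mm above the bench.
- rail_stop (a point): Point on the face of the end stop, over the rail's centre line, level with the flange top (130 mm high). Stop plate 60 mm wide, 8 mm thick, up to 201 mm above the bench. A hanger against it has its axis 30 mm before it.
- spanner: Steel open-ended spanner 163 mm long, loose on the bench in front of the rail; origin at its underside. Bystander.
- toothbrush: Red and white toothbrush 195 mm long, loose on the bench at the front right; origin at its underside. Bystander.
- polish_pot: White pot with red lid, 57 mm in diameter and 60 mm high, loose on the bench at the right; origin at its underside. Bystander.
There are look-alikes about, which are no part of the job. Of the things that look like the hanger, the larger one is meant.

How it is judged:
By the outcome, as a careful person would: the job done as asked, in the order asked, and still so for the second after the job is handed in, with the robot touching nothing.
It also fails if it takes over 64 s, if anything falls off the work surface, if the arm or the gripper's body presses on something with over 40 N, if the wrist force passes 120 N, or if a joint passes its speed limit or range.

ROBOT

A 6-joint arm with a two-finger parallel gripper is mounted at the origin on a cart in front of the work surface, level with it; the furniture and walls round the work are solid. World frame = base frame: x ahead of the robot, y to its left, z up, the work surface at z = 0. Lengths are in m, angles in rad, forces in N, time in s.
With the tool pointing down it reaches from about 0.425 to 0.95 m from the base axis. Payload 14.7 kg.
Tool frame: the origin (TCP) lies at the very end of the fingers, on their centre line; the grasp point (between the pads) lies 19 mm behind it (robot.grip_depth is the distance from the TCP to the grasp point, in m); y points along the fingers, z is the direction in which the jaws open and shut, and the axes are right-handed (so a half turn about y gives the same grasp; the last joint's range is limited). The gripper opens to 85 mm and grips with 20 to 120 N. Pads are 22 mm wide; open, the fingers measure 114 mm over their backs; the gripper's body (76 mm by 85 mm) begins 54 mm behind the grasp point. The pads swing forward as they close: fully open they stand 13 mm farther back than shut.
Start: joints at [-1.191, 0.48, 1.596, -0, 1.065, -0.047], TCP at [0.269, -0.592, 0.231] pointing down, gripper open.
Joint ranges: [-2.75, 2.75], [-0.82, 2.05], [0.23, 2.67], [-1.56, 4.7], [0.09, 2.69], [-2.92, 2.92]. Speed limits (rad/s): [1.89, 1.89, 2.39, 3.01, 3.01, 3.01].

INTERFACE

Orientations are given as a 3x3 rotation matrix whose columns are the frame's x, y, z axes.
In Python, from cell import state, cams, robot gives the robot as it stands.
- The arm moves only by the tool jog_arm, never from a script. Its argument "moves" is a list of rows, each an object with "twist": the turn, a rotation vector about the tool's x, y, z each as a share of 45 degrees, from -1 to 1, a list of three; "translation": the shift along the tool's x, y, z each as a share of 500 mm, from -1 to 1, a list of three; "fingers": the opening, from 0 (shut) to 1 (fully open). A call has 1 to 12 rows; each row shifts and turns the commanded pose from where the row before left it, along the tool's axes as they then stand; what a row does not reach is not made up. A row lasts 1/12 s, in which the tool goes at most 41.7 mm and 7.16 degrees, less where a joint would pass 70% of its speed; a pose out of reach is approached as far as the arm can. A call with a number of a shift or a turn outside -1 to 1 is refused whole. A call with a gripper value outside its range is refused whole. The fingers move at their own pace and stop on an object; "newtons" is the grip in N (left out, the last holds). Time passes only in rows, so rows that do not move let the fingers close. It gives the time, the measured TCP pose, the force and the opening at its end, in the units of the state.
- state(): the state, without advancing time (a new reading comes with each control period).
- cams.camera(name): name is "scene" or "top" or "wrist"; returns the picture (384x512x3 uint8, red, green, blue); there is no depth.
- cams.camera_params(name): a dict with "fov_y" (degrees; the focal length in pixels is half the picture's height over the tangent of half this angle, whatever the lens; pixels are square), "cx", "cy" (the principal point, pixels), "R" (3x3) and "t" (3): a world point X has camera coordinates R X + t; the wrist camera has in their place "hand_eye" (4x4, takes a point from camera to tool coordinates, whose origin is the TCP and whose axes are the tool frame's). Camera axes: x right, y down, z forward; pixel columns grow to the right and rows downward; lengths in m; the calibration is good to about 2 mm. A picture is of the moment at which its call begins: read the wrist's pose just before it. camera_params takes no time and is no camera call.
- robot.close_job(): hands the job in, once; it reports no verdict.
The state is a dict: "time_s": time; "joints": joint angles; "qvel": joint speeds; "joint_efforts": joint torques, N m; "tcp_pos": TCP position; "eef_rot": TCP orientation; "wrist_force": force on the tool from outside, world axes, zero at the start; "wrist_torque": the same for the moment, N m; "finger_gap": finger opening in m.
Only numpy, scipy, OpenCV 4.12 (cv2) and the standard library are available. Lean on these libraries where they do the work, as an engineer would, in place of code of your own. Each camera call takes 0.05 s, during which the arm holds its last target.

## Working session

There is one attempt and no reset: what is moved stays moved. The work goes in short steps, Python scripts to look and compute and a tool call to move; the robot and the scene stay as the last step left them, time stands still between calls to the robot, and variables do not carry over. Pictures are saved under pics/ and viewed, and the job is handed in when it is done.

Besides the shell and the picture viewer there is one more tool, called as name(argument=value, ...), one argument or row to a line, values as JSON. jog_arm: Moves the arm, as the interface text tells. Shift numbers are shares of 500 mm and turn numbers shares of 45 degrees, none past 1 either way. Its arguments: {"type":"object","properties":{"moves":{"type":"array"},"newtons":{"type":"number"}},"required":["moves"]}

```bash
mkdir -p pics; ls; python3 - <<'E'
from cell import state,cams,robot
import cv2
s=state();print({k:(v if not hasattr(v,'tolist') else v.tolist()) for k,v in s.items()})
for n in("scene","top","wrist"):
    print(n,cams.camera_params(n))
    cv2.imwrite(f'pics/{n}0.png',cams.camera(n)[:,:,::-1])
E
```

```text
pics
{'time_s': 0.0, 'joints': [-1.1906086154346631, 0.4808193582875271, 1.5968631281786103, -2.8591444854811935e-07, 1.0650689090264922, -0.04659604594368499], 'qvel': [0.0004590477637085534, 0.0006030505554422352, 2.3084606619631085e-05, 0.003359865388397288, 0.0010666956733929615, -0.0007716044289260869], 'joint_efforts': [-0.004174581554252654, -95.06505489349365, -43.01870584487915, 1.543879818655114e-05, 0.012435927637852728, 0.00011143642041133717], 'tcp_pos': [0.2689391261029904, -0.5913195995897866, 0.23068447920542223], 'eef_rot': [[-0.910301757932971, -0.00043023524386491215, 0.41394507413638576], [-0.4139452942333361, 0.001075908868777834, -0.9103011236959903], [-5.3723550506405754e-05, -0.9999993286586449, -0.0011574955892353278]], 'wrist_force': [0.22585070287060968, -0.9953099264061804, 0.2422212881924148], 'wrist_torque': [0.05210081764321675, -0.024376357638942206, 0.033770457830474936], 'finger_gap': 0.08517346641170809}
scene {'fov_y': 57.30133024050686, 'cx': 259.3527479202323, 'cy': 195.9522621673792, 'R': array([[-0.76372152, -0.64501133,  0.02626443],
       [-
[... 168 characters left out ...]
214, 'cx': 265.20207047094254, 'cy': 194.00858489022485, 'R': array([[ 0.00138461, -0.99999813, -0.00135099],
       [-0.99515797, -0.00124513, -0.09828058],
       [ 0.09827872,  0.00148053, -0.99515783]]), 't': array([-0.0746449 ,  0.5014766 ,  1.75036455])}
wrist {'fov_y': 64.34214956064878, 'cx': 259.16193825445964, 'cy': 192.8515182039197, 'hand_eye': array([[ 7.19597300e-04,  9.54608678e-01,  2.97861971e-01,
        -7.71281092e-02],
       [ 2.00586693e-04, -2.97862180e-01,  9.54608863e-01,
        -1.42517886e-01],
       [ 9.99999721e-01, -6.27186813e-04, -4.05822618e-04,
        -4.41084734e-04],
       [ 0.00000000e+00,  0.00000000e+00,  0.00000000e+00,
         1.00000000e+00]])}
```

View pics/scene0.png

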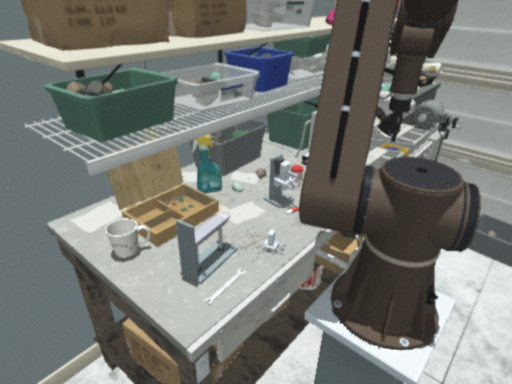

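View pics/top0.png

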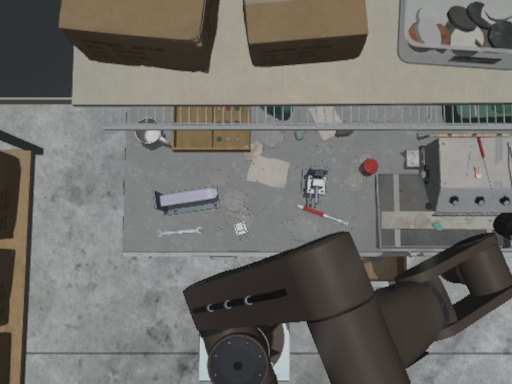

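View pics/wrist0.png

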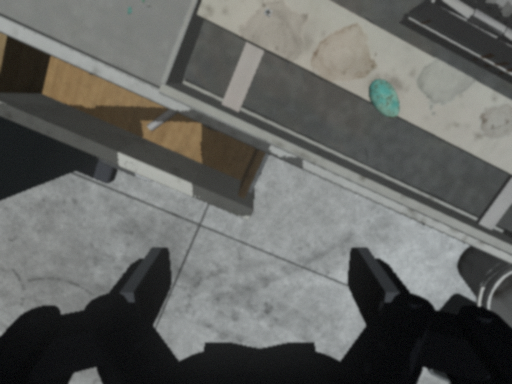

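```bash
cat > h.py <<'E'
import numpy as np, cv2
from cell import state,cams,robot
def cam(name,s=None):
    p=cams.camera_params(name); f=192/np.tan(np.radians(p['fov_y']/2))
    if name=='wrist':
        s=s or state(); R=np.array(s['eef_rot']);t=np.array(s['tcp_pos']);H=p['hand_eye']
        Rc=R@H[:3,:3]; c=R@H[:3,3]+t
    else:
        Rc=p['R'].T; c=-Rc@p['t']
    return f,p['cx'],p['cy'],Rc,c
def ray(C,u,v):
    f,cx,cy,Rc,c=C; d=Rc@np.array([(u-cx)/f,(v-cy)/f,1]); return c,d
def onz(C,u,v,z):
    c,d=ray(C,u,v); return c+d*(z-c[2])/d[2]
def proj(C,X):
    f,cx,cy,Rc,c=C; q=Rc.T@(np.array(X)-c); return q[0]/q[2]*f+cx,q[1]/q[2]*f+cy
E
python3 - <<'E'
from h import *
t=cv2.imread('pics/top0.png');s=cv2.imread('pics/scene0.png')
a=cv2.resize(t[120:260,140:380],(800,467),interpolation=cv2.INTER_CUBIC);cv2.imwrite('pics/t1.png',a)
a=cv2.resize(s[140:310,160:330],(600,600),interpolation=cv2.INTER_CUBIC);cv2.imwrite('pics/s1.png',a)
C=cam('top')
print(onz(C,316,178,.18),onz(C,240,228,.07),onz(C,160,198,.13),onz(C,217,192,.13))
E
```

```text
[ 0.53896311 -0.23999902  0.18      ] [0.3790004  0.01284021 0.07      ] [0.47727513 0.27873387 0.13      ] [0.49774564 0.08772689 0.13      ]
```

View pics/t1.png

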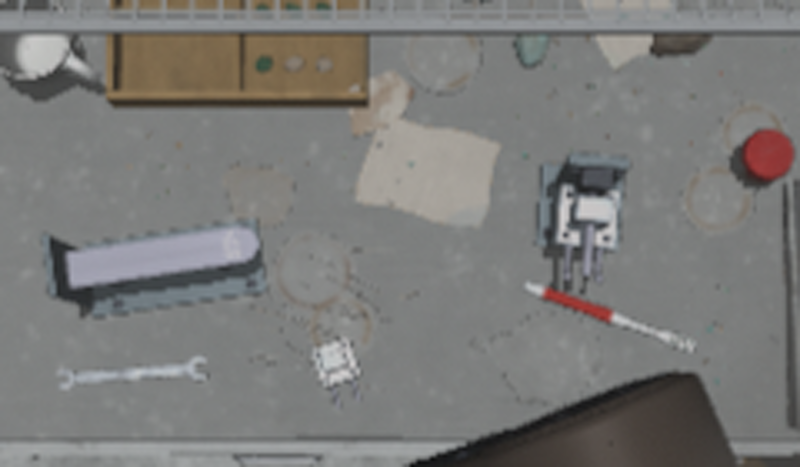

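View pics/s1.png

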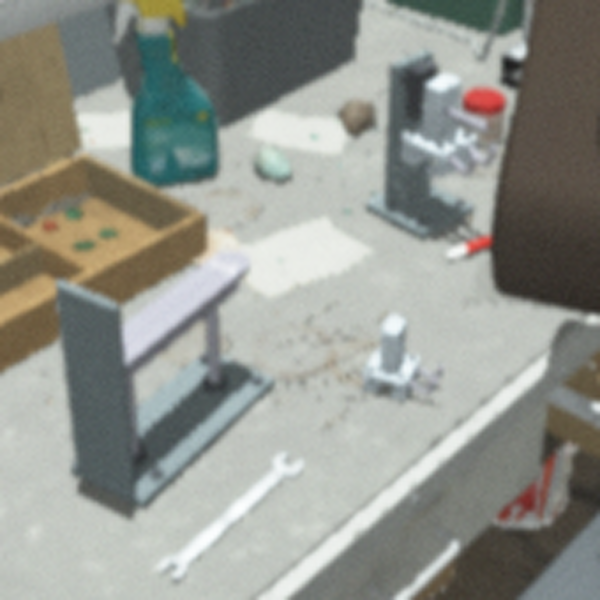

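Candidates: the tool on the bracket rod at top (316,180), scene (287,178), and a small one standing on the bench at top (240,228), scene (272,240). The bracket one is clearly larger and hangs on the rod, so it is the hanger meant. Next I move over it for a close wrist view.

jog_arm(
  moves=[
    {"twist": [0, 0, 0], "translation": [-0.03, -0.03, -0.02], "fingers": 1},
    {"twist": [0, 0, 0], "translation": [-0.06, -0.03, -0.036], "fingers": 1},
    {"twist": [0, 0, 0], "translation": [-0.065, -0.03, -0.038], "fingers": 1},
    {"twist": [0, 0, 0], "translation": [-0.065, -0.03, -0.038], "fingers": 1},
    {"twist": [0, 0, 0], "translation": [-0.065, -0.03, -0.038], "fingers": 1},
    {"twist": [0, 0, 0], "translation": [-0.065, -0.02, -0.038], "fingers": 1},
    {"twist": [0, 0, 0], "translation": [-0.065, -0.01, -0.038], "fingers": 1},
    {"twist": [0, 0, 0], "translation": [-0.065, 0, -0.038], "fingers": 1},
    {"twist": [0, 0, 0], "translation": [-0.065, 0, -0.038], "fingers": 1},
    {"twist": [0, 0, 0], "translation": [-0.065, 0, -0.038], "fingers": 1},
    {"twist": [0, 0, 0], "translation": [-0.065, 0, -0.038], "fingers": 1},
    {"twist": [0, 0, 0], "translation": [-0.03, 0, -0.02], "fingers": 1},
  ],
)

```text
time_s: 1.15
tcp_pos: [0.5053, -0.2522, 0.3212]
eef_rot: [[-0.91, 0.0, 0.415], [-0.415, 0.001, -0.91], [-0.001, -1.0, -0.001]]
wrist_force: [-0.4, -0.4, -2.0]
finger_gap: 0.0851
```

jog_arm(
  moves=[
    {"twist": [0, -0.1, 0], "translation": [0, 0, 0], "fingers": 1},
    {"twist": [0, -0.155, 0], "translation": [0, 0, 0], "fingers": 1},
    {"twist": [0, -0.155, 0], "translation": [0, 0, 0], "fingers": 1},
    {"twist": [0, -0.155, 0], "translation": [0, 0, 0], "fingers": 1},
    {"twist": [0, -0.155, 0], "translation": [0, 0, 0], "fingers": 1},
    {"twist": [0, -0.155, 0], "translation": [0, 0, 0], "fingers": 1},
    {"twist": [0, -0.155, 0], "translation": [0, 0, 0], "fingers": 1},
    {"twist": [0, -0.155, 0], "translation": [0, 0, 0], "fingers": 1},
    {"twist": [0, -0.155, 0], "translation": [0, 0, 0], "fingers": 1},
    {"twist": [0, -0.155, 0], "translation": [0, 0, 0], "fingers": 1},
    {"twist": [0, -0.155, 0], "translation": [0, 0, 0], "fingers": 1},
    {"twist": [0, -0.155, 0], "translation": [0, 0, 0], "fingers": 1},
  ],
)

```text
time_s: 2.15
tcp_pos: [0.5033, -0.2554, 0.3211]
eef_rot: [[0.276, -0.0, 0.961], [-0.961, 0.0, 0.276], [-0.0, -1.0, -0.0]]
wrist_force: [0.5, 0.0, -0.4]
finger_gap: 0.0857
```

jog_arm(
  moves=[
    {"twist": [0, -0.155, 0], "translation": [0, 0, 0], "fingers": 1},
    {"twist": [0, -0.155, 0], "translation": [0, 0, 0], "fingers": 1},
    {"twist": [0, -0.155, 0], "translation": [0, 0, 0], "fingers": 1},
    {"twist": [0, -0.155, 0], "translation": [0, 0, 0], "fingers": 1},
    {"twist": [0, -0.155, 0], "translation": [0, 0, 0], "fingers": 1},
    {"twist": [0, -0.155, 0], "translation": [0, 0, 0], "fingers": 1},
    {"twist": [0, -0.155, 0], "translation": [0, 0, 0], "fingers": 1},
    {"twist": [0, -0.155, 0], "translation": [0, 0, 0], "fingers": 1},
    {"twist": [0, -0.155, 0], "translation": [0, 0, 0], "fingers": 1},
    {"twist": [0, -0.155, 0], "translation": [0, 0, 0], "fingers": 1},
    {"twist": [0, -0.05, 0], "translation": [0, 0, 0], "fingers": 1},
    {"twist": [0, 0, 0], "translation": [0, 0, 0], "fingers": 1},
  ],
)

```text
time_s: 3.15
tcp_pos: [0.5033, -0.2554, 0.3211]
eef_rot: [[0.999, -0.0, 0.038], [-0.038, 0.0, 0.999], [-0.0, -1.0, 0.0]]
wrist_force: [-0.2, -0.3, 0.3]
finger_gap: 0.0854
```

```bash
python3 - <<'E'
from h import *
s=state();print(s['time_s'],s['tcp_pos'],s['eef_rot'],s['joints'])
im=cams.camera('wrist')[:,:,::-1];cv2.imwrite('pics/w1.png',im)
cv2.imwrite('pics/w1b.png',cv2.resize(im,(800,600),interpolation=cv2.INTER_CUBIC))
cv2.imwrite('pics/t2.png',cams.camera('top')[:,:,::-1])
E
```

```text
3.15 [ 0.50331332 -0.2554162   0.32110206] [[ 9.99267637e-01 -3.87915489e-04  3.82627691e-02]
 [-3.82626876e-02  2.15268090e-04  9.99267692e-01]
 [-3.95868169e-04 -9.99999902e-01  2.00267746e-04]] [-5.23310455e-01  2.78830517e-01  1.68050218e+00 -7.99692873e-06
  1.18270354e+00 -2.05583168e+00]
```

View pics/w1b.png

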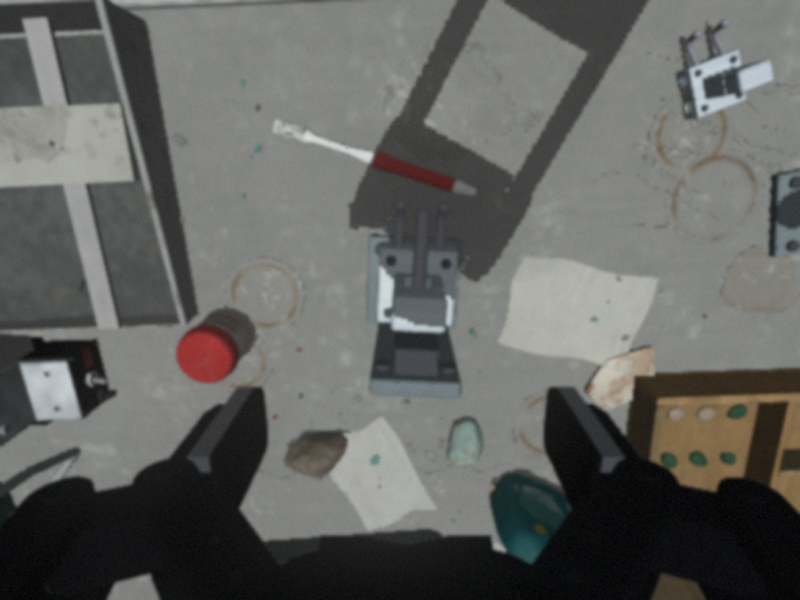

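```bash
python3 - <<'E'
from h import *
im=cv2.imread('pics/w1.png')
cv2.imwrite('pics/w1c.png',cv2.convertScaleAbs(cv2.resize(im[120:260,215:315],(570,800)[:2],interpolation=cv2.INTER_CUBIC)[:600],alpha=1.6))
cv2.imwrite('pics/w1c.png',cv2.convertScaleAbs(cv2.resize(im[120:260,200:330],None,fx=4.2,fy=4.2,interpolation=cv2.INTER_CUBIC),alpha=1.7))
E
```

```text
(no output)
```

View pics/w1c.png

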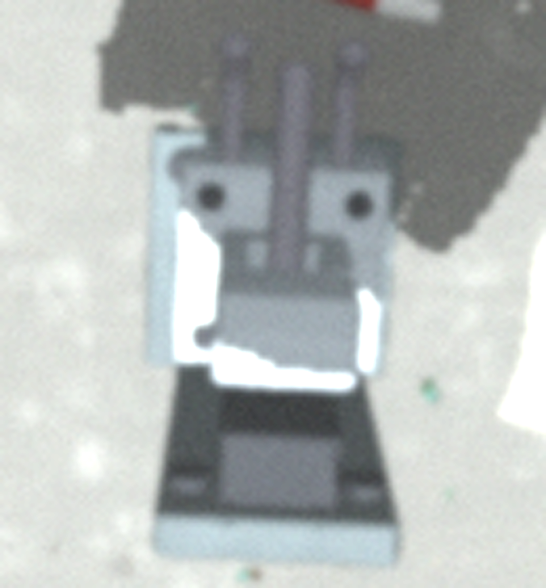

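```bash
python3 - <<'E'
from h import *
C=cam('wrist')
def P(n,u,v,z):print(n,onz(C,200+u/4.2,120+v/4.2,z).round(4))
P('headFL',217,297,.173);P('headFR',355,297,.173);P('headBL',215,385,.173);P('headBR',355,387,.173)
P('tip',296,68,.14);P('rod at head',287,270,.145)
P('bossFL',222,432,.18);P('bossFR',340,432,.18);P('bossBL',220,505,.18);P('bossBR',340,505,.18)
P('plFL',160,520,.185);P('plFR',393,520,.185);P('plBL',155,562,.185);P('plBR',398,562,.185)
P('hookL',236,48,.115);P('hookR',353,52,.115)
P('sadFL',175,165,.107);P('sadFR',395,165,.107)
E
```

```text
headFL [ 0.5161 -0.2626  0.173 ]
headFR [ 0.5175 -0.2299  0.173 ]
headBL [ 0.5384 -0.2642  0.173 ]
headBR [ 0.5404 -0.2303  0.173 ]
tip [ 0.4672 -0.2411  0.14  ]
rod at head [ 0.5181 -0.2452  0.145 ]
bossFL [ 0.5478 -0.2628  0.18  ]
bossFR [ 0.549  -0.2346  0.18  ]
bossBL [ 0.567  -0.2643  0.18  ]
bossBR [ 0.5682 -0.2351  0.18  ]
plFL [ 0.5678 -0.2787  0.185 ]
plFR [ 0.5703 -0.2227  0.185 ]
plBL [ 0.5791 -0.2806  0.185 ]
plBR [ 0.5816 -0.2216  0.185 ]
hookL [ 0.4642 -0.2562  0.115 ]
hookR [ 0.4667 -0.2249  0.115 ]
sadFL [ 0.4968 -0.275   0.107 ]
sadFR [ 0.4995 -0.213   0.107 ]
```

Wrist view: head top at about px (268,201) full-res, rod tip px (270,136), boss px (267,232). The measured 34 x 23 mm head, 80 mm rod and 59 mm plate match the description and confirm it is the big hanger. Descending with jaws across y.

jog_arm(
  moves=[
    {"twist": [0, 0.029, 0], "translation": [0.046, 0, 0.02], "fingers": 1},
    {"twist": [0, 0, 0], "translation": [0, 0.04, 0], "fingers": 1},
    {"twist": [0, 0, 0], "translation": [0, 0.06, 0], "fingers": 1},
    {"twist": [0, 0, 0], "translation": [0, 0.06, 0], "fingers": 1},
    {"twist": [0, 0, 0], "translation": [0, 0.06, 0], "fingers": 1},
    {"twist": [0, 0, 0], "translation": [0, 0.05, 0], "fingers": 1},
    {"twist": [0, 0, 0], "translation": [0, 0.04, 0], "fingers": 1},
    {"twist": [0, 0, 0], "translation": [0, 0.03, 0], "fingers": 1},
    {"twist": [0, 0, 0], "translation": [0, 0.02, 0], "fingers": 1},
    {"twist": [0, 0, 0], "translation": [0, 0, 0], "fingers": 1},
    {"twist": [0, 0, 0], "translation": [0, 0, 0], "fingers": 1},
  ],
)

```text
time_s: 4.17
tcp_pos: [0.5269, -0.2465, 0.1414]
eef_rot: [[0.998, -0.0, 0.064], [-0.064, 0.0, 0.998], [-0.0, -1.0, 0.0]]
wrist_force: [1.1, -0.5, 0.6]
finger_gap: 0.0853
```

```bash
python3 - <<'E'
from h import *
s=state();print(s['time_s'],s['tcp_pos'],s['eef_rot'],s['wrist_force'])
im=cams.camera('wrist')[:,:,::-1];cv2.imwrite('pics/w2.png',im)
E
```

```text
4.1667 [ 0.52687766 -0.24645401  0.14138375] [[ 9.97943445e-01 -3.63548531e-04  6.40995142e-02]
 [-6.40994369e-02  2.20420332e-04  9.97943492e-01]
 [-3.76929727e-04 -9.99999910e-01  1.96663770e-04]] [ 1.12239725 -0.53702856  0.56823586]
```

View pics/w2.png

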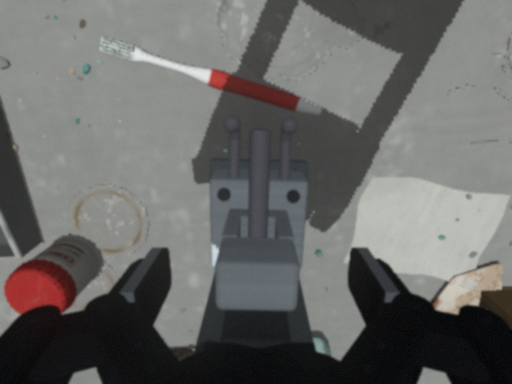

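```bash
python3 - <<'E'
from h import *
C=cam('wrist')
for n,u,v,z in [('tipL',250.5,131,.14),('tipR',270,131,.14),('rL',247.5,232,.14),('rR',267.5,232,.14),('FL',220,239,.173),('FR',298,239,.173)]:print(n,onz(C,u,v,z).round(4))
E
```

```text
tipL [ 0.4665 -0.246   0.14  ]
tipR [ 0.4671 -0.2369  0.14  ]
rL [ 0.5177 -0.2513  0.14  ]
rR [ 0.5184 -0.241   0.14  ]
FL [ 0.505  -0.2602  0.173 ]
FR [ 0.507  -0.2289  0.173 ]
```

jog_arm(
  moves=[
    {"twist": [0, 0, 0], "translation": [0, 0, 0], "fingers": 0.2},
    {"twist": [0, 0, 0], "translation": [0, 0, 0], "fingers": 0.2},
    {"twist": [0, 0, 0], "translation": [0, 0, 0], "fingers": 0.2},
    {"twist": [0, 0, 0], "translation": [0, 0, 0], "fingers": 0.2},
    {"twist": [0, 0, 0], "translation": [0, 0, 0], "fingers": 0.2},
    {"twist": [0, 0, 0], "translation": [0, 0, 0], "fingers": 0.2},
    {"twist": [0, 0, 0], "translation": [0, 0, 0], "fingers": 0.2},
    {"twist": [0, 0, 0], "translation": [0, 0, 0], "fingers": 0.2},
  ],
  newtons=60,
)

```text
time_s: 4.88
tcp_pos: [0.5273, -0.2467, 0.142]
eef_rot: [[0.998, 0.001, 0.063], [-0.063, -0.001, 0.998], [0.001, -1.0, -0.001]]
wrist_force: [-0.4, 0.7, 6.5]
finger_gap: 0.0351
```

jog_arm(
  moves=[
    {"twist": [0, 0, 0], "translation": [0, -0.008, 0], "fingers": 0.2},
    {"twist": [0, 0, 0], "translation": [0, -0.007, 0], "fingers": 0.2},
    {"twist": [0, 0, 0], "translation": [0, 0, 0], "fingers": 0.2},
    {"twist": [0, 0, 0], "translation": [-0.01, 0, 0], "fingers": 0.2},
    {"twist": [0, 0, 0], "translation": [-0.015, 0, 0], "fingers": 0.2},
    {"twist": [0, 0, 0], "translation": [-0.015, 0, 0.001], "fingers": 0.2},
    {"twist": [0, 0, 0], "translation": [0, 0, 0], "fingers": 0.2},
  ],
)

```text
time_s: 5.47
tcp_pos: [0.5046, -0.2441, 0.1484]
eef_rot: [[0.998, -0.002, 0.064], [-0.064, 0.001, 0.998], [-0.002, -1.0, 0.001]]
wrist_force: [-0.4, 0.1, -3.9]
finger_gap: 0.035
```

jog_arm(
  moves=[
    {"twist": [0, 0, 0], "translation": [-0.02, 0, 0.001], "fingers": 0.2},
    {"twist": [0, 0, 0], "translation": [-0.025, 0, 0.001], "fingers": 0.2},
    {"twist": [0, 0, 0], "translation": [-0.025, 0, 0.001], "fingers": 0.2},
    {"twist": [0, 0, 0], "translation": [-0.025, 0, 0], "fingers": 0.2},
    {"twist": [0, 0, 0], "translation": [-0.025, 0, 0], "fingers": 0.2},
    {"twist": [0, 0, 0], "translation": [-0.025, 0, 0], "fingers": 0.2},
    {"twist": [0, 0, 0], "translation": [-0.01, 0, 0], "fingers": 0.2},
    {"twist": [0, 0, 0], "translation": [0, 0, 0], "fingers": 0.2},
  ],
)

```text
time_s: 6.13
tcp_pos: [0.4283, -0.2381, 0.1489]
eef_rot: [[0.998, -0.001, 0.064], [-0.064, 0.0, 0.998], [-0.001, -1.0, 0.0]]
wrist_force: [-0.1, 0.5, -3.8]
finger_gap: 0.0349
```

```bash
python3 - <<'E'
from h import *
s=state();print(s['time_s'],s['tcp_pos'],s['wrist_force'])
im=cams.camera('wrist')[:,:,::-1];cv2.imwrite('pics/w3.png',im)
im=cams.camera('top')[:,:,::-1];cv2.imwrite('pics/t3.png',cv2.resize(im[110:270,120:400],None,fx=2.8,fy=2.8,interpolation=cv2.INTER_CUBIC))
E
```

```text
6.1333 [ 0.42830257 -0.23811624  0.14885914] [-0.09465327  0.47989371 -3.82871548]
```

View pics/w3.png

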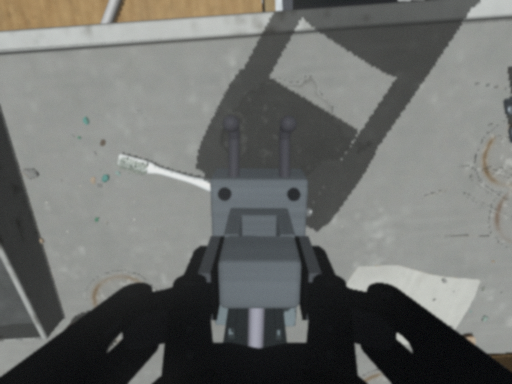

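View pics/t3.png

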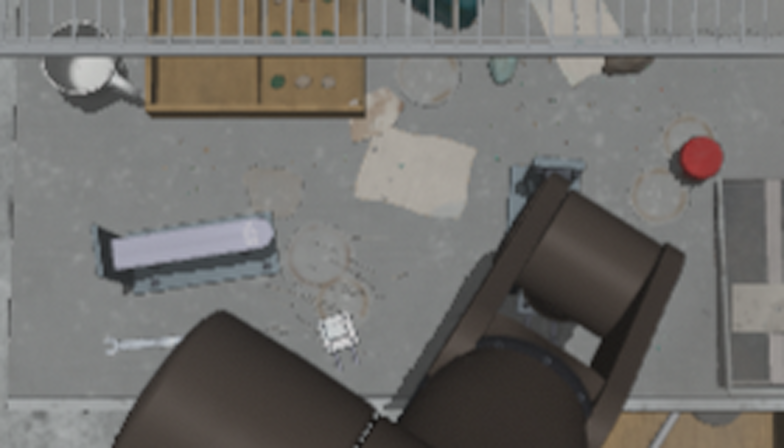

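Hanger is off the rod (lug back face 27 mm clear of tip, weight 3.9 N). Carrying it to bare bench at about (0.48,-0.09).

jog_arm(
  moves=[
    {"twist": [0, 0, 0], "translation": [0, 0, 0.03], "fingers": 0.2},
    {"twist": [0, 0, 0], "translation": [0, 0, 0.05], "fingers": 0.2},
    {"twist": [0, 0, 0], "translation": [0, 0, 0.06], "fingers": 0.2},
    {"twist": [0, 0, 0], "translation": [0.02, 0, 0.06], "fingers": 0.2},
    {"twist": [0, 0, 0], "translation": [0.03, 0, 0.06], "fingers": 0.2},
    {"twist": [0, 0, 0], "translation": [0.035, 0, 0.042], "fingers": 0.2},
    {"twist": [0, -0.11, 0], "translation": [0, 0.03, 0], "fingers": 0.2},
    {"twist": [0, -0.11, 0], "translation": [0, 0.05, 0], "fingers": 0.2},
    {"twist": [0, 0, 0], "translation": [0, 0.05, 0], "fingers": 0.2},
    {"twist": [0, 0, 0], "translation": [0, 0.015, 0], "fingers": 0.2},
    {"twist": [0, 0, 0], "translation": [0, 0, 0], "fingers": 0.2},
    {"twist": [0, 0, 0], "translation": [0, 0, 0], "fingers": 0.2},
  ],
)

```text
time_s: 7.23
tcp_pos: [0.482, -0.0903, 0.0765]
eef_rot: [[0.994, -0.0, -0.109], [0.109, 0.0, 0.994], [-0.0, -1.0, 0.0]]
wrist_force: [0.5, -0.3, -3.5]
finger_gap: 0.035
```

jog_arm(
  moves=[
    {"twist": [0, 0, 0], "translation": [0, 0.008, 0], "fingers": 0.2},
    {"twist": [0, 0, 0], "translation": [0, 0.004, 0], "fingers": 0.2},
    {"twist": [0, 0, 0], "translation": [0, 0.003, 0], "fingers": 0.2},
    {"twist": [0, 0, 0], "translation": [0, 0.002, 0], "fingers": 0.2},
    {"twist": [0, 0, 0], "translation": [0, 0, 0], "fingers": 0.2},
  ],
)

```text
time_s: 7.65
tcp_pos: [0.4817, -0.0904, 0.068]
eef_rot: [[0.994, 0.0, -0.109], [0.109, -0.0, 0.994], [0.0, -1.0, -0.0]]
wrist_force: [-0.0, 0.1, -4.2]
finger_gap: 0.0351
```

jog_arm(
  moves=[
    {"twist": [0, 0, 0], "translation": [0, 0.002, 0], "fingers": 0.2},
    {"twist": [0, 0, 0], "translation": [0, 0.002, 0], "fingers": 0.2},
    {"twist": [0, 0, 0], "translation": [0, 0, 0], "fingers": 0.2},
  ],
)

```text
time_s: 7.9
tcp_pos: [0.4821, -0.0907, 0.067]
eef_rot: [[0.994, 0.001, -0.109], [0.109, -0.001, 0.994], [0.001, -1.0, -0.001]]
wrist_force: [-7.1, -3.9, 25.9]
finger_gap: 0.0355
```

jog_arm(
  moves=[
    {"twist": [0, 0, 0], "translation": [0, -0.002, 0], "fingers": 0.3},
    {"twist": [0, 0, 0], "translation": [0, 0, 0], "fingers": 0.6},
    {"twist": [0, 0, 0], "translation": [0, 0, 0], "fingers": 1},
    {"twist": [0, 0, 0], "translation": [0, 0, 0], "fingers": 1},
    {"twist": [0, 0, 0], "translation": [0, 0, 0], "fingers": 1},
    {"twist": [0, 0, 0], "translation": [0, 0, 0], "fingers": 1},
    {"twist": [0, 0, 0], "translation": [0, -0.04, 0], "fingers": 1},
    {"twist": [0, 0, 0], "translation": [0, -0.07, 0], "fingers": 1},
    {"twist": [0, 0, 0], "translation": [0, -0.07, 0], "fingers": 1},
    {"twist": [0, 0, 0], "translation": [0, -0.07, 0], "fingers": 1},
    {"twist": [0, 0, 0], "translation": [0, -0.05, 0], "fingers": 1},
    {"twist": [0, 0, 0], "translation": [0, 0, 0], "fingers": 1},
  ],
)

```text
time_s: 8.9
tcp_pos: [0.4841, -0.0908, 0.2216]
eef_rot: [[0.994, 0.007, -0.109], [0.109, -0.002, 0.994], [0.007, -1.0, -0.003]]
wrist_force: [0.8, -1.1, 0.3]
finger_gap: 0.0853
```

jog_arm(
  moves=[
    {"twist": [0, 0.1, 0], "translation": [0, 0, 0], "fingers": 1},
    {"twist": [0, 0.15, 0], "translation": [0, 0, 0], "fingers": 1},
    {"twist": [0, 0.15, 0], "translation": [0, 0, 0], "fingers": 1},
    {"twist": [0, 0.15, 0], "translation": [0, 0, 0], "fingers": 1},
    {"twist": [0, 0.15, 0], "translation": [0, 0, 0], "fingers": 1},
    {"twist": [0, 0.15, 0], "translation": [0, 0, 0], "fingers": 1},
    {"twist": [0, 0.15, 0], "translation": [0, 0, 0], "fingers": 1},
    {"twist": [0, 0.15, 0], "translation": [0, 0, 0], "fingers": 1},
    {"twist": [0, 0.15, 0], "translation": [0, 0, 0], "fingers": 1},
    {"twist": [0, 0.15, 0], "translation": [0, 0, 0], "fingers": 1},
    {"twist": [0, 0.15, 0], "translation": [0, 0, 0], "fingers": 1},
    {"twist": [0, 0.15, 0], "translation": [0, 0, 0], "fingers": 1},
  ],
)

```text
time_s: 9.9
tcp_pos: [0.4814, -0.0902, 0.2164]
eef_rot: [[0.296, -0.001, 0.955], [-0.955, 0.0, 0.296], [-0.0, -1.0, -0.001]]
wrist_force: [0.0, 0.2, 0.1]
finger_gap: 0.0855
```

jog_arm(
  moves=[
    {"twist": [0, 0.15, 0], "translation": [0, 0, 0], "fingers": 1},
    {"twist": [0, 0.1, 0], "translation": [0, 0, 0], "fingers": 1},
    {"twist": [0, 0, 0], "translation": [0, 0, 0], "fingers": 1},
  ],
)

```text
time_s: 10.15
tcp_pos: [0.4814, -0.0902, 0.2164]
eef_rot: [[0.105, -0.001, 0.994], [-0.994, 0.0, 0.105], [-0.0, -1.0, -0.001]]
wrist_force: [0.5, -0.7, 0.1]
finger_gap: 0.0855
```

```bash
python3 - <<'E'
from h import *
s=state();print(s['time_s'],s['tcp_pos'],s['eef_rot'],s['joints'])
im=cams.camera('wrist')[:,:,::-1];cv2.imwrite('pics/w4.png',im)
cv2.imwrite('pics/w4b.png',cv2.resize(im,(800,600),interpolation=cv2.INTER_CUBIC))
E
```

```text
10.15 [ 0.48140394 -0.09021851  0.21641883] [[ 1.05187248e-01 -6.03617259e-04  9.94452251e-01]
 [-9.94452414e-01  1.32905184e-04  1.05187346e-01]
 [-1.95660756e-04 -9.99999809e-01 -5.86288710e-04]] [-2.47147331e-01  2.75771051e-01  1.97139684e+00 -2.40972649e-05
  8.95042548e-01 -3.52514504e-01]
```

View pics/w4b.png

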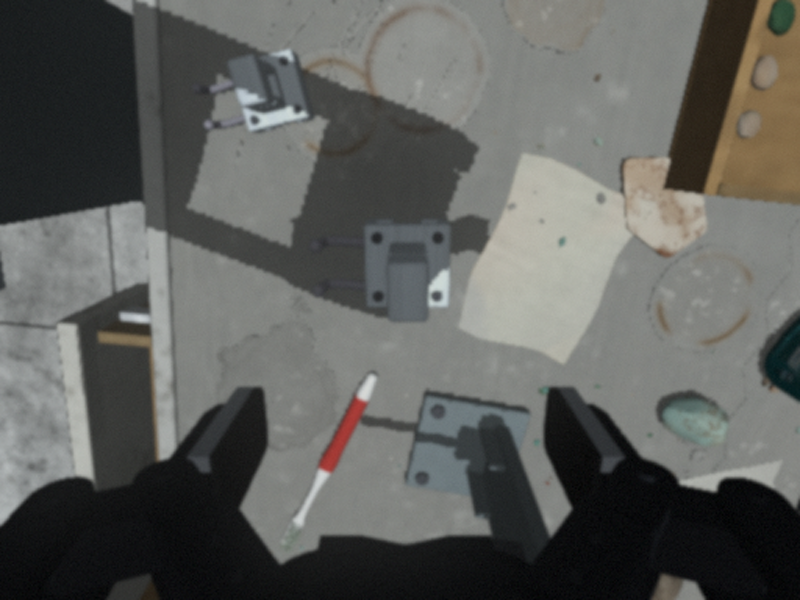

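The hanger stands upright by itself at px (256,165) of w4, parallel to the jaws. Before picking up, I look over the rail with the empty hand.

jog_arm(
  moves=[
    {"twist": [0, 0, 0], "translation": [-0.04, -0.02, 0.004], "fingers": 1},
    {"twist": [0, 0, 0], "translation": [-0.07, -0.03, 0.0075], "fingers": 1},
    {"twist": [0, 0, 0], "translation": [-0.07, -0.03, 0.0075], "fingers": 1},
    {"twist": [0, 0, 0], "translation": [-0.07, -0.02, 0.0075], "fingers": 1},
    {"twist": [0, 0, 0], "translation": [-0.07, 0, 0.0075], "fingers": 1},
    {"twist": [0, 0, 0], "translation": [-0.07, 0, 0.0075], "fingers": 1},
    {"twist": [0, 0, 0], "translation": [-0.06, 0, 0.006], "fingers": 1},
    {"twist": [0, 0, 0], "translation": [-0.03, 0, 0.003], "fingers": 1},
    {"twist": [0, 0, 0], "translation": [0, 0, 0], "fingers": 1},
    {"twist": [0, 0, 0], "translation": [0, 0, 0], "fingers": 1},
  ],
)

```text
time_s: 11.03
tcp_pos: [0.4802, 0.1517, 0.2665]
eef_rot: [[0.114, -0.0, 0.993], [-0.993, -0.0, 0.114], [0.0, -1.0, -0.0]]
wrist_force: [0.1, 0.1, 0.0]
finger_gap: 0.0854
```

```bash
python3 - <<'E'
from h import *
s=state();print(s['time_s'],s['tcp_pos'],s['eef_rot'],s['joints'])
np.savez('w5.npz',R=s['eef_rot'],t=s['tcp_pos'])
im=cams.camera('wrist')[:,:,::-1];cv2.imwrite('pics/w5.png',im)
cv2.imwrite('pics/w5b.png',cv2.resize(im,(800,600),interpolation=cv2.INTER_CUBIC))
E
```

```text
11.0333 [0.48021411 0.15173708 0.2665359 ] [[ 1.14042116e-01 -4.02323434e-04  9.93475835e-01]
 [-9.93475904e-01 -2.00719916e-04  1.14042042e-01]
 [ 1.53528600e-04 -9.99999899e-01 -4.22589162e-04]] [ 2.45920635e-01  2.36953598e-01  1.88199477e+00 -1.13310986e-04
  1.02308337e+00  1.31688921e-01]
```

View pics/w5b.png

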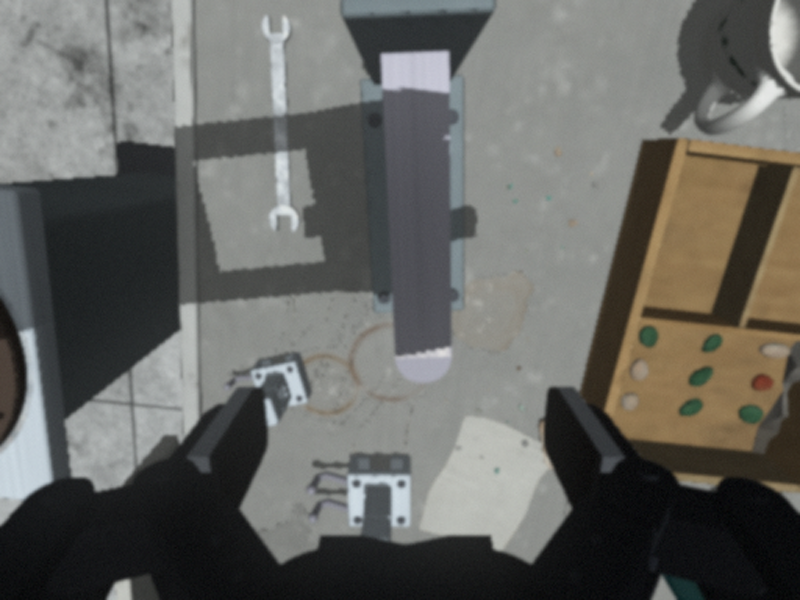

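```bash
python3 - <<'E'
from h import *
s=dict(np.load('w5.npz'));C=cam('wrist',{'eef_rot':s['R'],'tcp_pos':s['t']})
k=512/800
P=lambda u,v,z:onz(C,u*k,v*k,z)
im=cv2.imread('pics/w5.png').astype(int)
# edge refine: rows
L=[];Rr=[]
g=cv2.GaussianBlur(cv2.imread('pics/w5.png'),(3,3),0).astype(float)
# flange tone purple: b-g
d=(g[:,:,0]+g[:,:,2])/2-g[:,:,1]
for v in range(62,222,8):
    r=d[v,235:300]; 
    m=np.where(r>4.5)[0]
    if len(m): print(v,235+m[0],235+m[-1],end=' | ')
print()
tip=P(424,383,.13);A=P(382,52,.13);B=P(449,52,.13);a=P(396,355,.13);b=P(452,355,.13)
print(tip,A,B,a,b,'w',np.linalg.norm(A-B),np.linalg.norm(a-b))
m1=(A+B)/2;m2=(a+b)/2;dv=m1-m2;print('yaw(y axis) deg',np.degrees(np.arctan2(-dv[0],dv[1])),'len',np.linalg.norm(m1-tip))
# hanger & stop top
print('stop',P(343,12,.201),P(494,10,.201))
h=[P(348,477,.032),P(410,474,.032),P(349,527,.032),P(411,527,.032)];print(np.round(h,4),np.mean(h,0))
E
```

```text
[0.50062442 0.08801645 0.13      ] [0.45447297 0.27705487 0.13      ] [0.4895489  0.28105606 0.13      ] [0.48048566 0.10553766 0.13      ] [0.5158342  0.10956861 0.13      ] w 0.035303399832197074 0.0355776310811619
yaw(y axis) deg 8.669133251255762 len 0.19316996787110788
stop [0.44272152 0.27672148 0.201     ] [0.50024693 0.28396416 0.201     ]
[[ 0.4521 -0.0659  0.032 ]
 [ 0.5094 -0.0561  0.032 ]
 [ 0.4576 -0.1232  0.032 ]
 [ 0.5174 -0.1164  0.032 ]] [ 0.48413767 -0.0903993   0.032     ]
```

Rail: flange from (0.472,0.279) at the stop to the tip (0.5006,0.088). Its 193 mm length and 35.5 mm width match the description, and the yaw is about 8.5°. Hanger centre is at (0.484,-0.090), agreeing with the release pose. Going back to grasp it across x.

jog_arm(
  moves=[
    {"twist": [0, 0, 0], "translation": [0.04, 0, -0.004], "fingers": 1},
    {"twist": [0, 0, 0], "translation": [0.07, 0, -0.007], "fingers": 1},
    {"twist": [0, 0, 0], "translation": [0.07, 0, -0.007], "fingers": 1},
    {"twist": [0, 0, 0], "translation": [0.07, 0, -0.007], "fingers": 1},
    {"twist": [0, 0, 0], "translation": [0.07, 0, -0.007], "fingers": 1},
    {"twist": [0, 0, 0], "translation": [0.07, 0, -0.007], "fingers": 1},
    {"twist": [0, 0, 0], "translation": [0.06, 0, -0.006], "fingers": 1},
    {"twist": [0, 0, 0], "translation": [0.032, 0, -0.004], "fingers": 1},
    {"twist": [0, 0, 0], "translation": [0, 0.04, 0], "fingers": 1},
    {"twist": [0, 0, 0], "translation": [0, 0.07, 0], "fingers": 1},
    {"twist": [0, 0, 0], "translation": [0, 0.05, 0], "fingers": 1},
    {"twist": [0, 0, 0], "translation": [0, 0, 0], "fingers": 1},
  ],
)

```text
time_s: 12.08
tcp_pos: [0.4794, -0.0918, 0.183]
eef_rot: [[0.109, -0.006, 0.994], [-0.994, 0.001, 0.109], [-0.002, -1.0, -0.006]]
wrist_force: [-2.2, 0.3, -0.6]
finger_gap: 0.0851
```

```bash
python3 - <<'E'
from h import *
s=state();print(s['time_s'],s['tcp_pos'],s['eef_rot'])
im=cams.camera('wrist')[:,:,::-1];cv2.imwrite('pics/w6.png',im)
E
```

```text
12.0833 [ 0.47935377 -0.09180026  0.18298924] [[ 0.10868191 -0.0063439   0.99405633]
 [-0.99407421  0.00148934  0.10869337]
 [-0.00217003 -0.99997877 -0.00614444]]
```

View pics/w6.png

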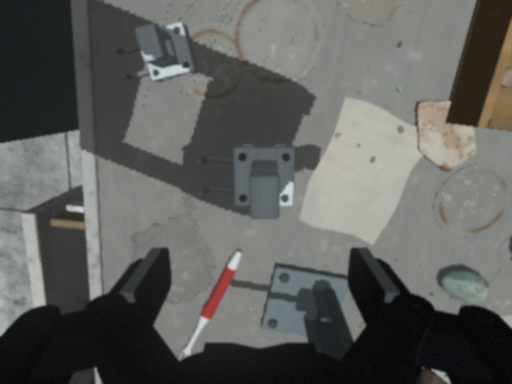

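jog_arm(
  moves=[
    {"twist": [0, 0, 0], "translation": [0, 0.03, 0.004], "fingers": 1},
    {"twist": [0, 0, 0], "translation": [0, 0.05, 0], "fingers": 1},
    {"twist": [0, 0, 0], "translation": [0, 0.05, 0], "fingers": 1},
    {"twist": [0, 0, 0], "translation": [0, 0.05, 0], "fingers": 1},
    {"twist": [0, 0, 0], "translation": [0, 0.035, 0], "fingers": 1},
    {"twist": [0, 0, 0], "translation": [0, 0.02, 0], "fingers": 1},
    {"twist": [0, 0, 0], "translation": [0, 0, 0], "fingers": 1},
    {"twist": [0, 0, 0], "translation": [0, 0, 0], "fingers": 1},
  ],
)

```text
time_s: 12.8
tcp_pos: [0.4851, -0.0914, 0.0703]
eef_rot: [[0.109, 0.001, 0.994], [-0.994, -0.0, 0.109], [0.0, -1.0, 0.001]]
wrist_force: [-0.3, -1.2, 0.7]
finger_gap: 0.0852
```

```bash
python3 - <<'E'
from h import *
s=state();print(s['time_s'],s['tcp_pos'],s['eef_rot'])
im=cams.camera('wrist')[:,:,::-1];cv2.imwrite('pics/w7.png',im)
E
```

```text
12.8 [ 0.48509307 -0.09135186  0.07027112] [[ 1.09357658e-01  5.97993869e-04  9.94002286e-01]
 [-9.94002436e-01 -1.80028504e-04  1.09357783e-01]
 [ 2.44344028e-04 -9.99999805e-01  5.74719867e-04]]
```

View pics/w7.png

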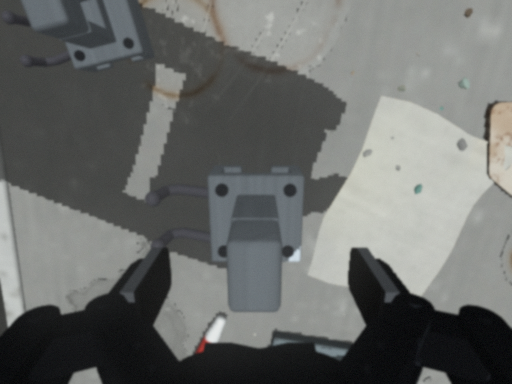

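jog_arm(
  moves=[
    {"twist": [0, 0, 0], "translation": [0, 0.005, -0.004], "fingers": 1},
    {"twist": [0, 0, 0], "translation": [0, 0, 0], "fingers": 0.1},
    {"twist": [0, 0, 0], "translation": [0, 0, 0], "fingers": 0.1},
    {"twist": [0, 0, 0], "translation": [0, 0, 0], "fingers": 0.1},
    {"twist": [0, 0, 0], "translation": [0, 0, 0], "fingers": 0.1},
    {"twist": [0, 0, 0], "translation": [0, 0, 0], "fingers": 0.1},
    {"twist": [0, 0, 0], "translation": [0, 0, 0], "fingers": 0.1},
    {"twist": [0, 0, 0], "translation": [0, 0, 0], "fingers": 0.1},
    {"twist": [0, 0, 0], "translation": [0, 0, 0], "fingers": 0.1},
    {"twist": [0, 0, 0], "translation": [0, 0, 0], "fingers": 0.1},
  ],
  newtons=60,
)

```text
time_s: 13.68
tcp_pos: [0.4827, -0.0912, 0.0671]
eef_rot: [[0.109, 0.0, 0.994], [-0.994, -0.0, 0.109], [0.0, -1.0, 0.0]]
wrist_force: [0.9, 0.1, 6.5]
finger_gap: 0.0234
```

Gripped at 23.4 mm across x. Lifting and carrying it to about 30 mm before the rail mouth.

jog_arm(
  moves=[
    {"twist": [0, 0, 0], "translation": [0, -0.03, 0], "fingers": 0.1},
    {"twist": [0, 0, 0], "translation": [0, -0.05, 0], "fingers": 0.1},
    {"twist": [0, 0, 0], "translation": [0, -0.06, 0], "fingers": 0.1},
    {"twist": [0, 0, 0], "translation": [-0.02, -0.05, 0.01], "fingers": 0.1},
    {"twist": [0, 0, 0], "translation": [-0.05, -0.03, 0.02], "fingers": 0.1},
    {"twist": [0, 0, 0], "translation": [-0.06, -0.002, 0.02], "fingers": 0.1},
    {"twist": [0, 0, 0], "translation": [-0.06, 0, 0.02], "fingers": 0.1},
    {"twist": [0, 0, 0], "translation": [-0.0425, 0, 0.0095], "fingers": 0.1},
    {"twist": [0, -0.049, 0], "translation": [0, 0, 0], "fingers": 0.1},
    {"twist": [0, 0, 0], "translation": [0, 0, 0], "fingers": 0.1},
    {"twist": [0, 0, 0], "translation": [0, 0, 0], "fingers": 0.1},
  ],
)

```text
time_s: 14.6
tcp_pos: [0.5089, 0.0288, 0.1775]
eef_rot: [[0.147, -0.001, 0.989], [-0.989, -0.0, 0.147], [0.0, -1.0, -0.001]]
wrist_force: [-0.4, -0.4, -4.5]
finger_gap: 0.023
```

```bash
python3 - <<'E'
from h import *
s=state();print(s['time_s'],s['tcp_pos'],s['eef_rot'],s['wrist_force'])
np.savez('w8.npz',eef_rot=s['eef_rot'],tcp_pos=s['tcp_pos'])
im=cams.camera('wrist')[:,:,::-1];cv2.imwrite('pics/w8.png',im)
cv2.imwrite('pics/w8b.png',cv2.resize(im,(800,600),interpolation=cv2.INTER_CUBIC))
im=cams.camera('scene')[:,:,::-1];cv2.imwrite('pics/s8.png',cv2.resize(im[150:310,160:340],None,fx=3.7,fy=3.7,interpolation=cv2.INTER_CUBIC))
E
```

```text
14.6 [0.5089153  0.02877645 0.17752019] [[ 1.47324506e-01 -7.83244639e-04  9.89087901e-01]
 [-9.89088211e-01 -1.38939451e-04  1.47324442e-01]
 [ 2.20322500e-05 -9.99999684e-01 -7.95167225e-04]] [-0.38542546 -0.41417198 -4.47723837]
```

View pics/w8b.png

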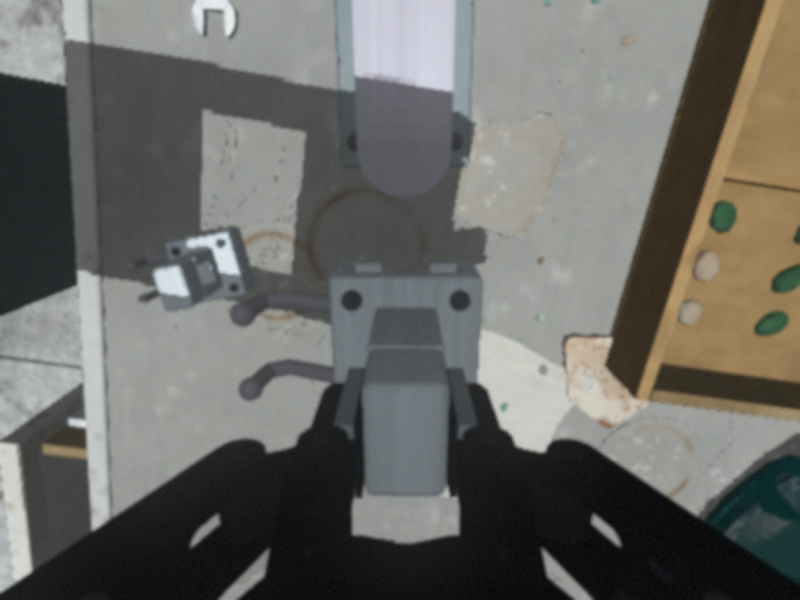

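View pics/s8.png

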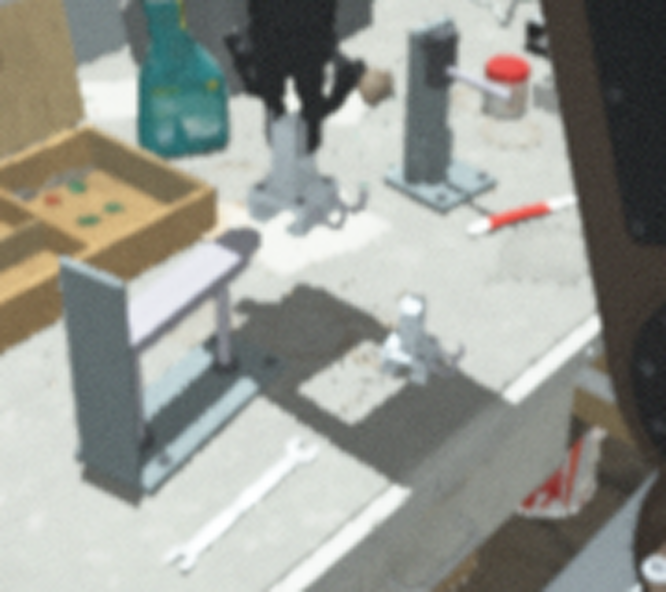

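Rail (centre col 404) and saddle (centre col 406) line up with the image axis and the height is right. Threading on gently.

jog_arm(
  moves=[
    {"twist": [0, 0, 0], "translation": [-0.01, -0.002, -0.001], "fingers": 0.1},
    {"twist": [0, 0, 0], "translation": [-0.02, 0, 0], "fingers": 0.1},
    {"twist": [0, 0, 0], "translation": [-0.02, 0, 0], "fingers": 0.1},
    {"twist": [0, 0, 0], "translation": [-0.02, 0, 0], "fingers": 0.1},
    {"twist": [0, 0, 0], "translation": [-0.02, 0, 0], "fingers": 0.1},
    {"twist": [0, 0, 0], "translation": [-0.01, 0, 0], "fingers": 0.1},
    {"twist": [0, 0, 0], "translation": [0, 0, 0], "fingers": 0.1},
  ],
)

```text
time_s: 15.28
tcp_pos: [0.5012, 0.0795, 0.1788]
eef_rot: [[0.149, -0.0, 0.989], [-0.989, 0.0, 0.149], [-0.0, -1.0, -0.0]]
wrist_force: [-0.1, 0.4, -4.8]
finger_gap: 0.0233
```

```bash
python3 - <<'E'
from h import *
s=state();print(s['time_s'],s['tcp_pos'],s['wrist_force'],s['wrist_torque'])
im=cams.camera('wrist')[:,:,::-1];cv2.imwrite('pics/w9.png',im)
im=cams.camera('scene')[:,:,::-1];cv2.imwrite('pics/s9.png',cv2.resize(im[180:310,160:290],None,fx=4.5,fy=4.5,interpolation=cv2.INTER_CUBIC))
E
```

```text
15.2833 [0.50115507 0.07950396 0.17880759] [-0.14848369  0.40554143 -4.79429427] [-0.03540058 -0.02933792  0.00473804]
```

View pics/w9.png

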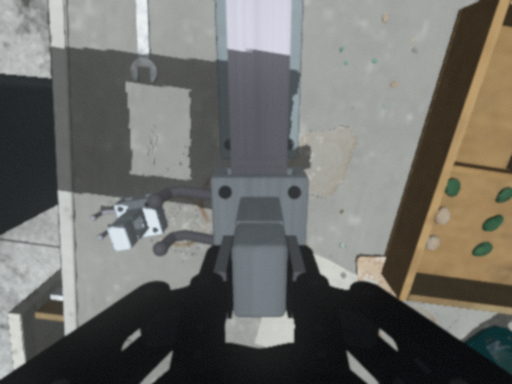

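View pics/s9.png

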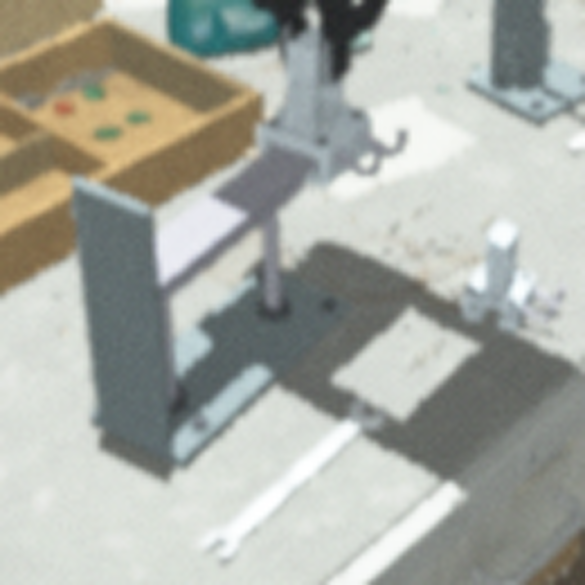

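jog_arm(
  moves=[
    {"twist": [0, 0, 0], "translation": [-0.02, 0, 0], "fingers": 0.1},
    {"twist": [0, 0, 0], "translation": [-0.03, 0, -0.0005], "fingers": 0.1},
    {"twist": [0, 0, 0], "translation": [-0.03, 0, -0.0005], "fingers": 0.1},
    {"twist": [0, 0, 0], "translation": [-0.03, 0, -0.0005], "fingers": 0.1},
    {"twist": [0, 0, 0], "translation": [-0.03, 0, -0.0005], "fingers": 0.1},
    {"twist": [0, 0, 0], "translation": [-0.02, 0, 0], "fingers": 0.1},
    {"twist": [0, 0, 0], "translation": [0, 0, 0], "fingers": 0.1},
  ],
)

```text
time_s: 15.97
tcp_pos: [0.4884, 0.1586, 0.1788]
eef_rot: [[0.148, 0.0, 0.989], [-0.989, 0.0, 0.148], [-0.0, -1.0, 0.0]]
wrist_force: [0.0, 0.1, -3.9]
finger_gap: 0.0234
```

jog_arm(
  moves=[
    {"twist": [0, 0, 0], "translation": [-0.02, 0, 0], "fingers": 0.1},
    {"twist": [0, 0, 0], "translation": [-0.03, 0, 0], "fingers": 0.1},
    {"twist": [0, 0, 0], "translation": [-0.03, 0, 0], "fingers": 0.1},
    {"twist": [0, 0, 0], "translation": [-0.03, 0, 0], "fingers": 0.1},
    {"twist": [0, 0, 0], "translation": [-0.02, 0, 0], "fingers": 0.1},
    {"twist": [0, 0, 0], "translation": [-0.02, 0, 0], "fingers": 0.1},
    {"twist": [0, 0, 0], "translation": [0, 0, 0], "fingers": 0.1},
    {"twist": [0, 0, 0], "translation": [0, 0, 0], "fingers": 0.1},
  ],
)

```text
time_s: 16.63
tcp_pos: [0.4775, 0.2314, 0.1787]
eef_rot: [[0.148, -0.0, 0.989], [-0.989, -0.0, 0.148], [0.0, -1.0, -0.0]]
wrist_force: [0.1, 0.1, -3.6]
finger_gap: 0.0232
```

```bash
python3 - <<'E'
from h import *
s=state();print(s['time_s'],s['tcp_pos'],s['wrist_force'],s['wrist_torque'])
im=cams.camera('wrist')[:,:,::-1];cv2.imwrite('pics/w10.png',im)
im=cams.camera('scene')[:,:,::-1];cv2.imwrite('pics/s10.png',cv2.resize(im[180:310,160:290],None,fx=4.5,fy=4.5,interpolation=cv2.INTER_CUBIC))
E
```

```text
16.6333 [0.47751404 0.23136642 0.17874837] [ 0.06093944  0.14365984 -3.55830098] [ 0.0031181  -0.01398414 -0.01550528]
```

View pics/w10.png

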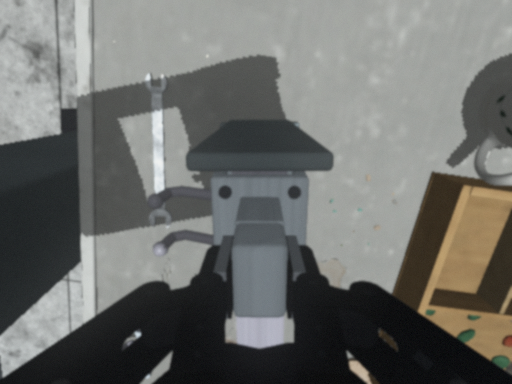

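View pics/s10.png

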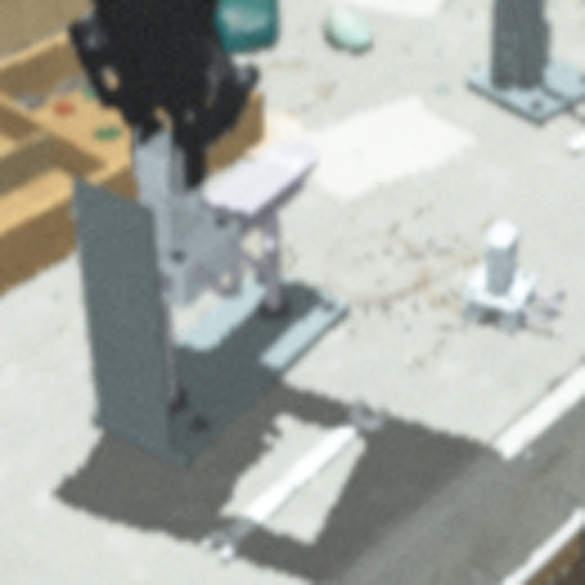

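jog_arm(
  moves=[
    {"twist": [0, 0, 0], "translation": [-0.01, 0, 0], "fingers": 0.1},
    {"twist": [0, 0, 0], "translation": [-0.01, 0.002, 0], "fingers": 0.1},
    {"twist": [0, 0, 0], "translation": [-0.006, 0.002, 0], "fingers": 0.1},
    {"twist": [0, 0, 0], "translation": [-0.003, 0, 0], "fingers": 0.1},
    {"twist": [0, 0, 0], "translation": [0, 0, 0], "fingers": 0.1},
  ],
)

```text
time_s: 17.15
tcp_pos: [0.4753, 0.2459, 0.1767]
eef_rot: [[0.148, -0.0, 0.989], [-0.989, -0.0, 0.148], [0.0, -1.0, -0.0]]
wrist_force: [-0.8, 0.4, -3.6]
finger_gap: 0.0233
```

jog_arm(
  moves=[
    {"twist": [0, 0, 0], "translation": [-0.003, 0.001, 0], "fingers": 0.1},
    {"twist": [0, 0, 0], "translation": [-0.002, 0, 0], "fingers": 0.1},
    {"twist": [0, 0, 0], "translation": [-0.002, 0, 0], "fingers": 0.1},
    {"twist": [0, 0, 0], "translation": [0, 0, 0], "fingers": 0.1},
  ],
)

```text
time_s: 17.48
tcp_pos: [0.475, 0.2486, 0.1763]
eef_rot: [[0.148, 0.0, 0.989], [-0.989, -0.001, 0.148], [0.001, -1.0, -0.0]]
wrist_force: [1.3, -5.2, -3.3]
finger_gap: 0.0234
```

jog_arm(
  moves=[
    {"twist": [0, 0, 0], "translation": [-0.001, 0, 0], "fingers": 0.1},
    {"twist": [0, 0, 0], "translation": [0, 0.001, 0], "fingers": 0.1},
    {"twist": [0, 0, 0], "translation": [0, 0.001, 0], "fingers": 0.1},
    {"twist": [0, 0, 0], "translation": [0, 0, 0], "fingers": 0.1},
  ],
)

```text
time_s: 17.82
tcp_pos: [0.475, 0.2487, 0.1754]
eef_rot: [[0.148, 0.0, 0.989], [-0.989, -0.001, 0.148], [0.001, -1.0, -0.0]]
wrist_force: [1.3, -7.2, -1.1]
finger_gap: 0.0229
```

jog_arm(
  moves=[
    {"twist": [0, 0, 0], "translation": [0, 0.001, 0], "fingers": 0.1},
    {"twist": [0, 0, 0], "translation": [0, 0.0005, 0], "fingers": 0.1},
    {"twist": [0, 0, 0], "translation": [0, 0, 0], "fingers": 0.1},
  ],
)

```text
time_s: 18.07
tcp_pos: [0.4751, 0.2486, 0.1752]
eef_rot: [[0.148, 0.0, 0.989], [-0.989, -0.001, 0.148], [0.001, -1.0, 0.0]]
wrist_force: [-0.6, -11.5, 9.9]
finger_gap: 0.0233
```

Seated (+z reaction) and against the stop (-y reaction). Releasing and lifting away.

jog_arm(
  moves=[
    {"twist": [0, 0, 0], "translation": [0, 0, 0], "fingers": 0.4},
    {"twist": [0, 0, 0], "translation": [0, 0, 0], "fingers": 0.7},
    {"twist": [0, 0, 0], "translation": [0, 0, 0], "fingers": 0.8},
    {"twist": [0, 0, 0], "translation": [0, 0, 0], "fingers": 0.8},
    {"twist": [0, 0, 0], "translation": [0, 0, 0], "fingers": 0.8},
    {"twist": [0, 0, 0], "translation": [0, -0.02, 0], "fingers": 0.8},
    {"twist": [0, 0, 0], "translation": [0, -0.04, 0], "fingers": 0.8},
    {"twist": [0, 0, 0], "translation": [0, -0.05, 0], "fingers": 0.8},
    {"twist": [0, 0, 0], "translation": [0.02, -0.05, 0], "fingers": 0.8},
    {"twist": [0, 0, 0], "translation": [0.06, -0.04, 0], "fingers": 0.8},
    {"twist": [0, 0, 0], "translation": [0.06, 0, 0], "fingers": 0.8},
    {"twist": [0, 0, 0], "translation": [0, 0, 0], "fingers": 0.8},
  ],
)

```text
time_s: 19.07
tcp_pos: [0.4862, 0.1771, 0.2767]
eef_rot: [[0.146, 0.003, 0.989], [-0.989, -0.0, 0.146], [0.001, -1.0, 0.003]]
wrist_force: [0.1, -0.3, -0.1]
finger_gap: 0.0684
```

```bash
python3 - <<'E'
from h import *
s=state();print(s['time_s'],s['tcp_pos'],s['wrist_force'],s['finger_gap'])
im=cams.camera('wrist')[:,:,::-1];cv2.imwrite('pics/w11.png',im)
cv2.imwrite('pics/w11b.png',cv2.resize(im,(800,600),interpolation=cv2.INTER_CUBIC))
im=cams.camera('scene')[:,:,::-1];cv2.imwrite('pics/s11.png',cv2.resize(im[150:310,160:340],None,fx=3.7,fy=3.7,interpolation=cv2.INTER_CUBIC))
E
```

```text
19.0667 [0.48617387 0.1770863  0.27667271] [ 0.1237409  -0.28925121 -0.14291176] 0.06835853473841362
```

View pics/w11b.png

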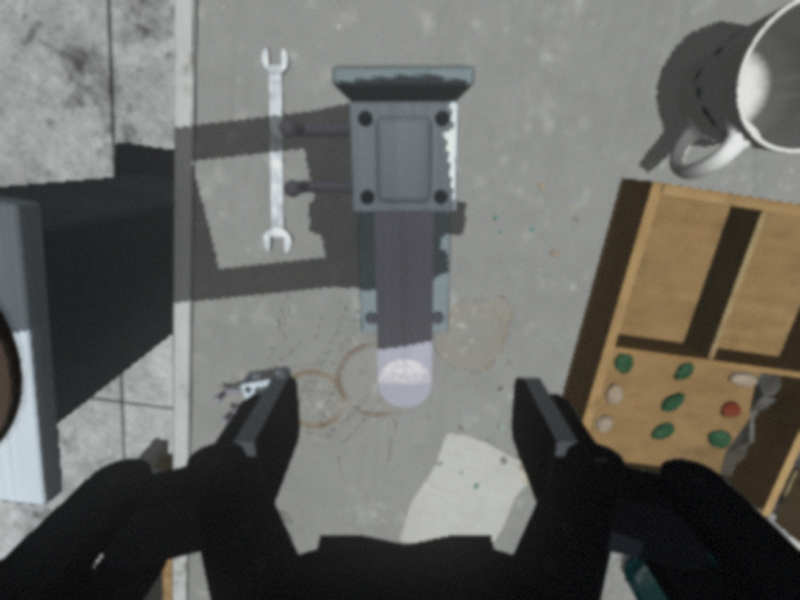

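View pics/s11.png

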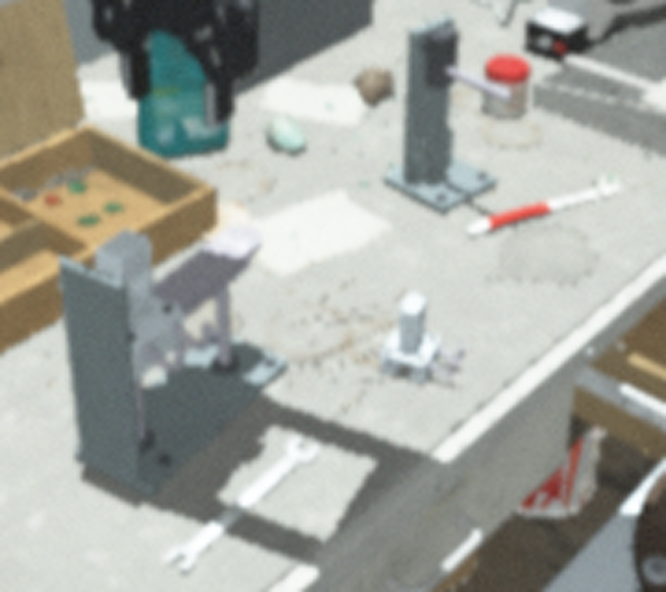

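```bash
python3 - <<'E'
from h import *
C=cam('wrist');k=512/800
yd=np.array([-.148,.989,0]);tip=np.array([.5006,.088,0])
for n,u,v,z in [('nearL',356,211,.14),('nearR',455,211,.14),('farL',351,101,.14),('farR',457,101,.14),('tip',404,408,.13),('headL',378,160,.206),('headR',432,160,.206),('headtopfar',405,116,.206),('headnear',405,203,.206)]:
    p=onz(C,u*k,v*k,z);print(n,p.round(4),'along',((p-tip)@yd).round(4))
E
```

```text
nearL [0.452  0.2199 0.14  ] along 0.1376
nearR [0.5084 0.2281 0.14  ] along 0.1374
farL [0.4426 0.2778 0.14  ] along 0.1963
farR [0.4992 0.2861 0.14  ] along 0.1962
tip [0.4986 0.0916 0.13  ] along 0.0039
headL [0.4642 0.2511 0.206 ] along 0.1667
headR [0.487  0.2544 0.206 ] along 0.1666
headtopfar [0.473  0.2701 0.206 ] along 0.1842
headnear [0.4782 0.2349 0.206 ] along 0.1486
```

The saddle's near edge is 133.6 mm from the rail tip; 133 mm is expected when it is flush with the stop. The hooks face the front, and the spanner, toothbrush and pot haven't moved.

```bash
python3 - <<'E'
from h import *
print(robot.close_job(), state()['time_s'])
E
```

```text
the job is handed in; nothing more can be done
the job is handed in; nothing more can be done
```

The larger hanger is on the T-rail against the end stop, hooks facing the front, and the job is handed in (about 19 s used of 64 s).

I slid it off the parking rod gripped across its y sides and stood it upright on bare bench at about (0.48, -0.09). I let go, turned the hand 90° and took it again across x. I then threaded it onto the rail mouth, slid it along to the stop, lowered it to seat, and released.

**Last checks:**
- **Against the stop:** before release the wrist felt 11.5 N from the stop and 10 N from seating on the rail. After release the saddle's near edge measured 133.6 mm from the rail tip, where 133 mm is expected. This is good to about 1 mm, and I did not push it again after letting go.
- **Bystanders:** the spanner, toothbrush and pot look unmoved, judged by eye in the last scene picture rather than measured.
- **Hand:** open and clear, with the wrist force near zero.
- **Disagreement:** yaw readings differed by about 2°. The rail read 8.5° from its centre line and 6.5–7.2° from the stop's edges; the rod and its bracket also read a couple of degrees apart. I used the longer baseline for the rail, and the hanger went on without any side force.

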